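# Load a wire slicer: raise its counterweighted arm, then push the slab home

### The arm

A 6-joint arm with a two-finger parallel gripper is mounted at the origin on a cart in front of the work surface, level with it; the furniture and walls round the work are solid. World frame = base frame: x ahead of the robot, y to its left, z up, the work surface at z = 0. Lengths are in m, angles in rad, forces in N, time in s.
With the tool pointing down it reaches from about 0.275 to 0.825 m from the base axis. Payload 4.9 kg.
Tool frame: the origin (TCP) lies midway between the tips of the shut fingers; the grasp point (between the pads) lies 19 mm behind it (bot.grip_depth is the distance from the TCP to the grasp point, in m); z points along the fingers, y is the line along which they close (so a half turn about z gives the same grasp; the last joint's range is limited). The gripper opens to 85 mm and grips with 20 to 120 N. Pads are 22 mm wide; open, the fingers measure 114 mm over their backs; the gripper's body (76 mm by 85 mm) begins 54 mm behind the grasp point. The pads swing forward as they close: fully open they stand 13 mm farther back than shut.
Start: joints at [1.112, 0.326, -0.193, 1.052, 0, 1.437], TCP at [0.176, 0.521, 0.231] pointing down, gripper open.
Joint ranges: [-2.65, 2.65], [-0.97, 1.79], [-1.3, 1.35], [-1.93, 2.1], [-1.47, 1.37], [-3.14, 3.14]. Speed limits (rad/s): [2.57, 2.57, 3.14, 3.14, 3.14, 3.14].

### API

Orientations are given as a unit quaternion [w, x, y, z].
In Python, from cell import bot gives the robot as it stands. Calls block until the motion is done:
- bot.move_pose(position, orientation): joint-space move of the TCP to a pose.
- bot.move_linear(position, speed=0.15, rotation=None, until_force=None): straight line of the TCP; rotation=None keeps the orientation; speed is the mean speed in m/s. With until_force (N) it stops when the force on the tool has changed by that much, and returns True; else False.
- bot.goto_joints(angles): joint-space move.
- bot.set_gripper(opening, grasp_force=None): opening from 0.0 (shut) to 1.0 (fully open); grasp_force is the grip in N (None keeps the last); returns when the fingers have stopped.
- bot.wait(seconds).
- bot.solve_ik(position, orientation): joint angles nearest the present ones, or None.
- bot.camera(name): name is "side" or "top"; returns the picture (384x512x3 uint8, red, green, blue); there is no depth.
- bot.calibration(name): a dict with "mtx" (3x3 intrinsics, pixels), "extrinsics" (4x4, takes a point from world to camera coordinates). Camera axes: x right, y down, z forward; pixel columns grow to the right and rows downward; lengths in m; the calibration is good to about 2 mm. A picture is of the moment at which its call begins. calibration takes no time and is no camera call.
A pose or a line that the arm cannot do raises bot.PlanningError and nothing moves.
- bot.close_job(): hands the job in; it is judged then, once.
Trained networks look in the newest picture that a camera, given by its name, has taken for a name from the list of things; names that differ only in an ending like _2 or _b are one class to them, and where a whole thing is asked for, a point or a joint stands for the part that bears it (a point fixed in the world has none). Each returns a list of dicts, best first, with "confidence" (0 to 1); they miss things now and then, are a little off and sometimes report something else, mostly with a low value. They report only what shows in the picture. A call takes as long as a camera call.
- bot.search_frame(camera, thing): "bbox" ([left, top, width, height] in pixels, round what is visible of it).
Readings, each from a call of its own:
- bot.read_clock(): time.
- bot.read_joint_positions(): joint angles.
- bot.read_joint_vel(): joint speeds.
- bot.read_joint_efforts(): joint torques, N m.
- bot.read_position(): TCP position.
- bot.read_tool_rot(): TCP orientation.
- bot.read_ft_force(): force on the tool from outside, world axes, zero at the start.
- bot.read_moment(): the same for the moment, N m.
- bot.read_gripper_width(): opening from 0.0 (shut) to 1.0 (fully open).
- bot.read_finger_force(): force on a finger pad.
Only numpy, scipy, OpenCV 4.12 (cv2) and the standard library are available. Lean on these libraries where they do the work, as an engineer would, in place of code of your own. Each camera call takes 0.05 s, during which the arm holds its last target. There are 200 camera calls.

### The job

Load the wire slicer for portioning. Push the counterweighted cutting arm up by its wooden crossbar handle, past its balance point, so that it stays raised by itself, and take the hand away from it; only then push the puffed-rice chocolate slab flat across the marble board, under the raised arm, until its long straight side lies flush against the steel fence with the whole slab between the two ends of the wire. Do not lift or tip the slab, and leave everything else on the counter where it is.

Things in the scene. Friction and masses are not known exactly. Their poses are not given: they have to be found in the camera images.
- slicer: Wire slicer, fixed: white marble board 220 mm (x) by 235 mm (y), flat top 26 mm above the counter. Origin on the counter under the board's middle; board spans x -110..110, y -115..120 mm. x points away from the operator, y left, z up. Steel fence on the left edge, wire groove along x at y = 62 mm, steel hinge bracket behind it at x = 99..145 mm, 104 mm tall. Front and right sides are open.
- cutting_arm (a joint): Angle of the cutting arm about its rear hinge, rad: 0 = down (arm level, wire in the groove), grows as the handle rises, 1.70 = raised on its stop. With its iron counterweight on a cranked tail it falls back below about 0.93 rad; beyond that it swings up to the stop by itself in about 1 s and stays. Free, lightly damped hinge: lifting at the handle takes 1 to 2 N at first, less later.
- handle (a point): Centre of the arm's handle: a round beech crossbar 23 mm thick (18 at the ends), 100 mm long, along the slicer's y. Arm down: 85 mm above the counter, 41 mm in front of the board, open counter below and in front. It moves on a circle of 266 mm radius about the hinge, first straight up, then away from the operator; at the balance point it is about 0.30 m above the counter.
- pivot (a point): Hinge axis of the cutting arm, along the slicer's y, at the slicer's (115, 62, 85) mm.
- wire_line (a point): On the board's top where the wire's groove passes the middle, at the slicer's (0, 62, 26) mm. The arm above it is a 9 mm rod from hinge to handle, 85 mm above the counter when down; two 6 mm legs, 28 and 220 mm from the hinge, reach 60 mm from the rod to the thin wire stretched between them.
- fence (a point): Middle of the fence's inner face, at its foot on the board's top; at the slicer's (0, 105, 26) mm, axes like the slicer's. The face looks to -y (to the right), is straight, 18 mm tall and reaches 104 mm to the front and 96 mm to the rear of this point.
- slab: Loose flat slab of dark chocolate crowned with puffed rice, 140 g: solid plate 16 mm thick, crown to 29 mm. Origin under its middle. Outline of the plate in its own x, y (mm): (-58,-59), (38,-71), (59,-11), (47,67), (-52,70). It starts right of the wire, lying on the board, its own y to the slicer's rear and -x to the fence, within about 7 degrees. Slides with about 1 N.
- edge_front (a point): On the slab: front end of its long straight side, the side that goes to the fence, at the slab's (-58.5, -57.8, 8) mm. When the side is flush, the slab's origin is 56 mm from the fence's face.
- edge_back (a point): On the slab: rear end of its long straight side, at the slab's (-52.6, 69.3, 8) mm.
- edge_outer (a point): On the slab: blunt corner in the middle of the opposite, right-hand side, at the slab's (59.2, -11, 8) mm; from there to the rear the side is straight for 78 mm and about 8 degrees off the long side.
- bean_jar: Big round glass jar of sugared almonds with a brown lid, fixed, 216 mm wide, 237 mm tall, just left of the slicer; an obstacle to go round. Origin under its middle.
- tasting_bowl: White porcelain bowl with samples, 150 mm wide, 83 mm tall, left of the jar; to be left alone. Origin under its middle.
- tongs: White praline tongs, 175 mm long, 13 mm thick, lying on the left; to be left alone. Origin under the middle.
- cocoa_tin: Round green cocoa tin, 68 mm wide, 91 mm tall, between the bowl and the jar; to be left alone. Origin under its middle.
- gift_cube: Small wrapped box, 64 x 64 x 56 mm, right of the slicer; to be left alone. Origin under its middle.
- mallet: Beech mallet, 189 mm long, 38 mm thick, lying behind the jar; to be left alone. Origin under the middle.
- date_stamp: Wooden date stamp, 30 x 50 mm, 68 mm tall, on the far left; to be left alone. Origin under its middle.
- brittle: Piece of seed brittle, 71 x 97 x 17 mm, on the right near the front edge; to be left alone. Origin under its middle.
- praline: Round dark praline with a nut, 36 mm wide, 27 mm tall, behind the slicer on the right; to be left alone. Origin under its middle.

How it is judged:
On the way:
1. the cutting arm stands raised (above 1.6 rad) by itself, untouched by the robot (value of joint cutting_arm above 1.6 rad and contact force between each of the fingers, the arm and slicer below 0.05 N), for 0.3 s.
At the end, for the whole second after the job is handed in: The cutting arm stands still above 1.6 rad; both ends of the slab's long straight side are within 6 mm of the fence's face; the slab lies flat on the board, at rest, its origin between 30 mm in front of and 12 mm behind the fence's middle, so that all of it is between the two ends of the wire (value of joint cutting_arm above 1.6 rad and velocity of joint cutting_arm between -0.1 and 0.1 rad/s and y of each of edge_front, edge_back in the frame of fence above -0.006 m and x of slab in the frame of fence between -0.03 and 0.012 m and z of slab in the frame of fence between -0.004 and 0.004 m and angle between slab's own z axis and vertical below 0.05 rad and linear speed of slab below 0.01 m/s); the robot touches nothing.
It fails at once if the slab is lifted more than 12 mm off the board, falls off it, or is tipped by more than 0.2 rad (z of slab in the frame of fence above 0.012 m or z of slab in the frame of fence below -0.012 m or angle between slab's own z axis and vertical above 0.2 rad).
It fails at once if the slab is past the wire's groove while the arm is below 1.2 rad (value of joint cutting_arm below 1.2 rad and y of any of edge_front, edge_back in the frame of fence above -0.043 m).
It fails at once if another thing on the counter is moved by more than 30 mm (distance of any of tasting_bowl, tongs, cocoa_tin, gift_cube, mallet, date_stamp, brittle, praline from where it was at the start of the episode above 0.03 m).
It also fails if it takes over 64 s, if anything falls off the work surface, if the arm or the gripper's body presses on something with over 40 N, if the wrist force passes 120 N, or if a joint passes its speed limit or range.

## Working session

There is one attempt and no reset: what is moved stays moved. The work goes in short steps, each a Python script; the robot and the scene stay as the last script left them, time stands still between calls to the robot, and variables do not carry over. Pictures are saved under pics/ and viewed, at most 10 in all, crops included, and the job is handed in when it is done.

```bash
mkdir -p pics; ls
python3 - <<'E'
from cell import bot
import cv2
for c in("side","top"):
    im=bot.camera(c); cv2.imwrite(f"pics/{c}0.png",im[:,:,::-1])
    k=bot.calibration(c); print(c,k["mtx"].tolist(),k["extrinsics"].round(4).tolist())
    for t in("slicer","slab","handle","bean_jar","gift_cube"):
        print(t,[( [round(float(v)) for v in d["bbox"]],round(d["confidence"],2)) for d in bot.search_frame(c,t)[:2]])
print(bot.read_tool_rot())
E
```

```text
pics
side [[356.66298606182744, 0.0, 253.80087714076745], [0.0, 356.66298606182744, 192.71257858177435], [0.0, 0.0, 1.0]] [[-0.9881, 0.1539, 0.007, 0.5148], [0.1273, 0.841, -0.5259, -0.007], [-0.0869, -0.5187, -0.8505, 1.3907], [0.0, 0.0, 0.0, 1.0]]
slicer [([198, 114, 91, 51], 0.92), ([248, 89, 19, 18], 0.49)]
slab [([227, 114, 32, 28], 0.78)]
handle [([199, 124, 88, 24], 0.65), ([228, 116, 33, 23], 0.24)]
bean_jar []
gift_cube [([224, 86, 14, 19], 0.7)]
top [[353.3720266715907, 0.0, 255.04408487975624], [0.0, 353.3720266715907, 196.55276861718934], [0.0, 0.0, 1.0]] [[0.0143, -0.9999, 0.0079, -0.0302], [-0.9831, -0.0155, -0.1825, 0.5531], [0.1826, -0.0052, -0.9832, 1.4899], [0.0, 0.0, 0.0, 1.0]]
slicer [([298, 160, 54, 86], 0.6)]
slab [([322, 190, 29, 34], 0.71)]
handle [([299, 161, 26, 85], 0.98)]
bean_jar [([183, 208, 38, 36], 0.37)]
gift_cube [([364, 195, 26, 16], 0.56)]
[ 5.79166422e-06  1.61680851e-01  9.86843099e-01 -1.60259528e-05]
```

Run:
```python
import cv2
a=cv2.imread("pics/top0.png")[140:270,210:410]; b=cv2.imread("pics/side0.png")[60:190,160:360]
cv2.imwrite("pics/c0.png",cv2.resize(a,None,fx=4,fy=4,interpolation=2)); cv2.imwrite("pics/c1.png",cv2.resize(b,None,fx=4,fy=4,interpolation=2))
```

```text
(no output)
```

View pics/c0.png

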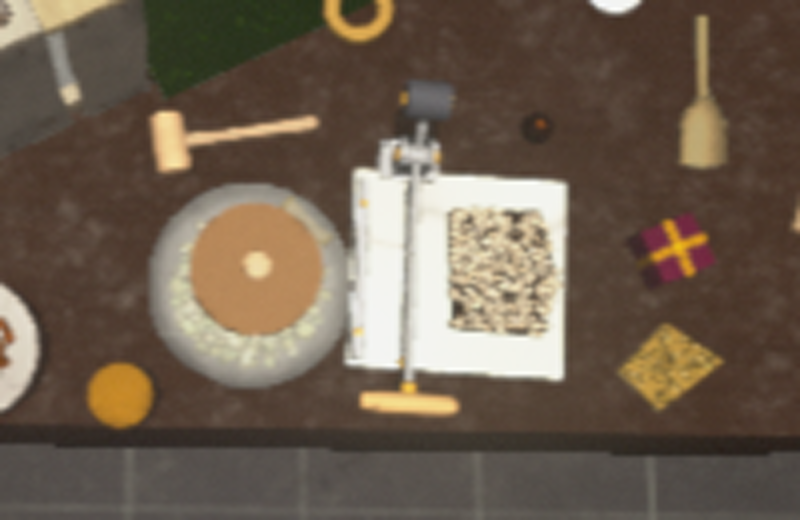

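View pics/c1.png

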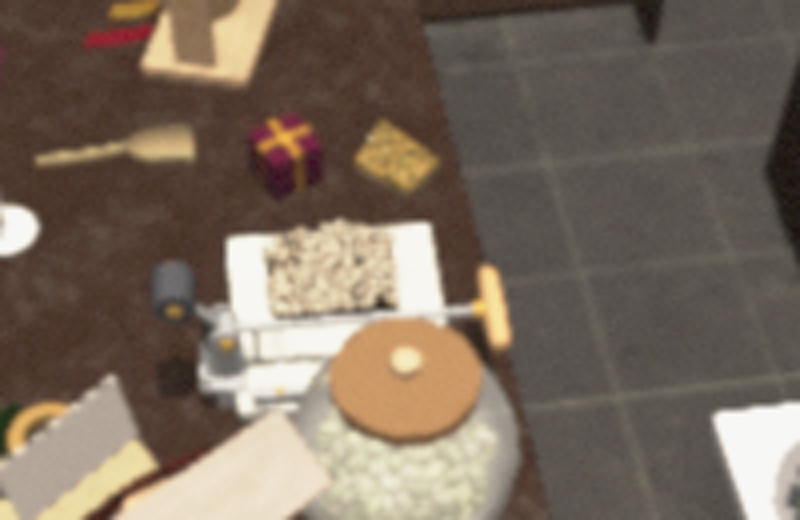

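View pics/top0.png

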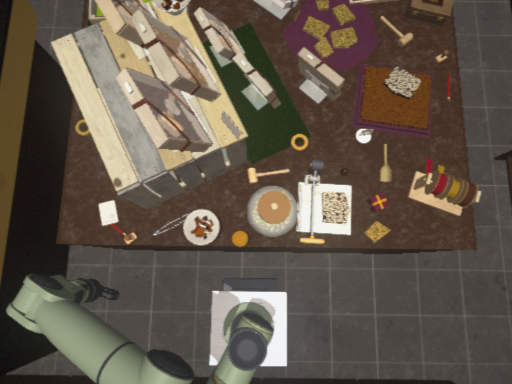

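```bash
cat > h.py <<'E'
import numpy as np, cv2
from scipy.optimize import least_squares
from cell import bot
def proj(c,P):
    k=bot.calibration(c);E=k["extrinsics"];q=np.atleast_2d(P)@E[:3,:3].T+E[:3,3]
    q=q@k["mtx"].T; return q[:,:2]/q[:,2:]
def tf(p,P,z0=0):
    c,s=np.cos(p[2]),np.sin(p[2]);P=np.asarray(P,float)
    return np.c_[p[0]+c*P[:,0]-s*P[:,1],p[1]+s*P[:,0]+c*P[:,1],P[:,2]+z0]
def fit(obs,x0,z0=0):  # obs: list of (cam, pts3, px)
    f=lambda p:np.concatenate([(proj(c,tf(p,P,z0))-px).ravel() for c,P,px in obs])
    r=least_squares(f,x0,loss="soft_l1");return r.x,f(r.x).reshape(-1,2)
E
python3 - <<'E'
from h import *
np.set_printoptions(precision=4,suppress=True)
T=lambda L:(np.array(L)-1.5)/4+[210,140]
S=lambda L:(np.array(L)-1.5)/4+[160,60]
st=("top",np.array([[110,-115,26],[-110,-115,26],[-110,120,26],[-151,112,85],[-151,12,85]])/1e3,T([[567,181],[563,380],[347,367],[360,401],[459,406]]))
ss=("side",np.array([[110,-115,26],[-110,-115,26],[-151,112,85],[-151,12,85]])/1e3,S([[227,236],[433,223],[502,343],[487,268]]))
for o in([st],[ss],[st,ss]):
    p,r=fit(o,[.5,-.2,0]);print("slicer",p,np.abs(r).max(),r.round(1).tolist())
sl=("top",np.array([[-58,-59,16],[38,-71,16],[59,-11,16],[47,67,16],[-52,70,16]])/1e3,T([[448,330],[545,336],[559,275],[552,209],[450,207]]))
q,r=fit([sl],[.5,-.25,-1.57],.026);print("slab",q,r.round(1).tolist())
c,s=np.cos(p[2]),np.sin(p[2]);R=np.array([[c,s],[-s,c]])
print("slab in slicer",R@(q[:2]-p[:2]),"rel yaw deg",np.degrees(q[2]-p[2])+90)
print("handle",tf(p,[[-.151,.062,.085]]),"fence",tf(p,[[0,.105,.026]]))
from scipy.spatial.transform import Rotation as Ro
import itertools
pts={}
for n,c,z in(("bean_jar",(250-40,270),.2),):pass
# table front edge at crop (400,440)
k=bot.calibration("top")
E
cat > /dev/null
```

```text
slicer [ 0.5121 -0.3306 -0.0467] 0.5054719903626506 [[-0.3, 0.3], [0.2, -0.2], [0.3, -0.3], [0.3, -0.0], [-0.5, 0.2]]
slicer [ 0.5094 -0.3312 -0.0495] 0.8277227480048168 [[0.4, -0.1], [-0.8, -0.5], [0.1, 0.5], [0.1, 0.1]]
slicer [ 0.5109 -0.3307 -0.0484] 1.196538278824903 [[-0.2, 0.6], [0.2, 0.1], [0.3, -0.0], [0.3, 0.2], [-0.5, 0.5], [0.0, 0.0], [-1.2, -0.4], [-0.3, 0.6], [-0.2, 0.2]]
slab [ 0.5133 -0.3748 -1.5316] [[1.6, -1.1], [-0.4, -0.4], [-0.1, 1.0], [-2.4, 0.1], [0.7, 0.4]]
slab in slicer [ 0.0045 -0.0439] rel yaw deg 5.019258510744237
handle [[ 0.3631 -0.2615  0.085 ]] fence [[ 0.516  -0.2259  0.026 ]]
```

```bash
cat >> h.py <<'E'
from scipy.spatial.transform import Rotation as Ro
SL=np.array([.5118,-.3307,-.0475])
W=lambda *p:tf(SL,[np.array(p)/1e3])[0]   # slicer mm -> world
def quat(psi,a,flip=1):
    z=np.array([np.cos(a)*np.cos(psi),np.cos(a)*np.sin(psi),-np.sin(a)])
    y=flip*np.array([-np.sin(psi),np.cos(psi),0]);x=np.cross(y,z)
    return Ro.from_matrix(np.c_[x,y,z]).as_quat(scalar_first=True)
def handle(th): return W(115-266*np.cos(th),62,85+266*np.sin(th))
def pushp(th,psi,a,off=.0235,ahead=.02):
    d=np.array([np.cos(a)*np.cos(psi),np.cos(a)*np.sin(psi),-np.sin(a)])
    n=np.array([np.sin(a)*np.cos(psi),np.sin(a)*np.sin(psi),np.cos(a)])
    return handle(th)-off*n+ahead*d
E
python3 - <<'E'
from h import *
np.set_printoptions(precision=2,suppress=True)
k=bot.calibration("top")
for ad in(30,45,60):
  for pd in(-3,-20,-36):
    for f in(1,-1):
      a,psi=np.radians([ad,pd]);q=quat(psi,a,f)
      d=Ro.from_quat(q,scalar_first=True).as_matrix()[:,2]
      ok=[bot.solve_ik(pushp(0,psi,a)-.13*d,q)]+[bot.solve_ik(pushp(t,psi,a),q) for t in(0,.3,.6,.9,1.1)]
      print(ad,pd,f,[o is not None for o in ok],ok[1],ok[-1])
for n,q in(("up",quat(1.25,1.57)),):
  for r,z in((.35,.35),(.4,.4),(.35,.45)):print(r,z,bot.solve_ik([r*np.cos(1.245),r*np.sin(1.245),z],bot.read_tool_rot()))
E
```

```text
30 -3 1 [True, False, True, True, True, True] None [-1.   -0.03 -1.   -0.2   0.78 -0.61]
30 -3 -1 [True, False, True, True, True, True] None [-1.   -0.03 -1.   -0.2   0.78  2.54]
30 -20 1 [False, False, False, False, True, True] None [-0.82 -0.09 -1.13 -0.46  0.41 -0.25]
30 -20 -1 [False, False, False, False, True, True] None [-0.82 -0.09 -1.13 -0.46  0.41  2.89]
30 -36 1 [False, False, False, False, True, True] None [-0.6  -0.09 -1.14 -0.53 -0.02  0.01]
30 -36 -1 [False, False, False, False, True, True] None [-0.6  -0.09 -1.14 -0.53 -0.02 -3.13]
45 -3 1 [True, True, True, True, True, True] [-1.3   0.37 -1.23 -0.34  0.73 -1.12] [-0.91 -0.05 -0.78  0.27  0.57 -0.69]
45 -3 -1 [True, True, True, True, True, True] [-1.3   0.37 -1.23 -0.34  0.73  2.02] [-0.91 -0.05 -0.78  0.27  0.57  2.45]
45 -20 1 [False, False, False, True, True, True] None [-0.77 -0.13 -0.87  0.08  0.29 -0.31]
45 -20 -1 [False, False, False, True, True, True] None [-0.77 -0.13 -0.87  0.08  0.29  2.83]
45 -36 1 [False, False, False, True, True, True] None [-0.6  -0.13 -0.89  0.03 -0.02  0.02]
45 -36 -1 [False, False, Fa
[... 240 characters left out ...]
 0.24 -1.09 -0.03  0.46  2.13] [-0.81  0.01 -0.54  0.62  0.35  2.45]
60 -20 1 [True, True, True, True, True, True] [-1.02  0.2  -1.2  -0.25  0.32 -0.61] [-0.72 -0.04 -0.61  0.51  0.18 -0.32]
60 -20 -1 [True, True, True, True, True, True] [-1.02  0.2  -1.2  -0.25  0.32  2.54] [-0.72 -0.04 -0.61  0.51  0.18  2.82]
60 -36 1 [True, True, True, True, True, True] [-0.88  0.19 -1.25 -0.38  0.13 -0.22] [-0.61 -0.04 -0.62  0.47 -0.01  0.02]
60 -36 -1 [True, True, True, True, True, True] [-0.88  0.19 -1.25 -0.38  0.13  2.92] [-0.61 -0.04 -0.62  0.47 -0.01 -3.12]
0.35 0.35 [ 1.03 -0.12 -0.39  1.29 -0.    1.36]
0.4 0.4 [ 1.06 -0.02 -0.18  1.41 -0.    1.38]
0.35 0.45 [ 1.03 -0.11 -0.14  1.54 -0.    1.36]
```

Run:
```python
from h import *
np.set_printoptions(precision=3,suppress=True)
psi,a=-.0475,np.pi/4;q=quat(psi,a,-1);d=Ro.from_quat(q,scalar_first=True).as_matrix()[:,2]
bot.set_gripper(0.0)
bot.move_linear([.35*np.cos(1.245),.35*np.sin(1.245),.45],speed=.3)
j=np.array(bot.read_joint_positions());j[0]=-1.1;bot.goto_joints(j)
p0=pushp(0,psi,a,off=.03)
bot.move_pose(p0-.13*d,q);print(bot.read_clock(),bot.read_position(),p0)
cv2.imwrite("pics/s1.png",bot.camera("side")[:,:,::-1])
print(bot.move_linear(p0,speed=.1,until_force=3),bot.read_position(),bot.read_ft_force())
im=bot.camera("side");t=bot.camera("top")
cv2.imwrite("pics/m.png",np.hstack([cv2.resize(x[60:210,160:360],None,fx=2,fy=2,interpolation=2) for x in(im,t)])[:,:,::-1])
print(bot.read_clock())
```

```text
5.9333 [ 0.265 -0.258  0.142] [ 0.357 -0.261  0.05 ]
False [ 0.357 -0.261  0.05 ] [ 0.229 -0.224 -0.185]
7.5333
```

View pics/m.png

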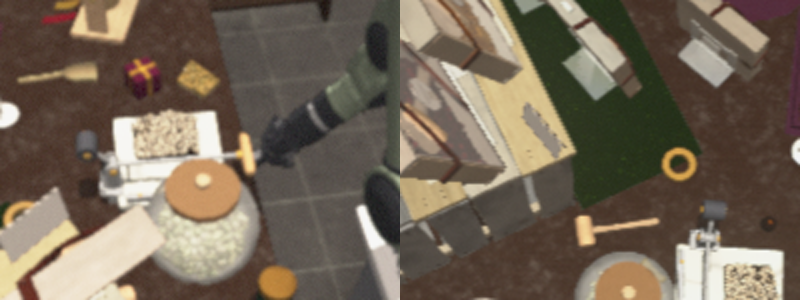

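The left half shows the fingers just under the crossbar at about (255,155), with the handle undisturbed; the right crop misses the handle. Next I lift along the arc.

Run:
```python
from h import *
np.set_printoptions(precision=2,suppress=True)
psi,a=-.0475,np.pi/4
for t in np.r_[0:.9:.15,.9,1.0,1.08]:
    p=pushp(t,psi,a); bot.move_linear(p,speed=.15); print(round(t,2),bot.read_position()-p,bot.read_ft_force(),bot.read_clock())
bot.wait(.8)
im=bot.camera("side");t=bot.camera("top")
cv2.imwrite("pics/m2.png",np.hstack([cv2.resize(im[40:190,160:360],None,fx=2,fy=2,interpolation=2),cv2.resize(t[120:270,210:410],None,fx=2,fy=2,interpolation=2)])[:,:,::-1])
```

```text
0.0 [ 0. -0.  0.] [-0.41  0.04  0.35] 7.7833
0.15 [-0. -0.  0.] [ 0.2  -1.05 -1.36] 8.2
0.3 [-0. -0. -0.] [-0.1   0.   -1.31] 8.6167
0.45 [-0.  0. -0.] [-0.55 -0.87  0.11] 9.0333
0.6 [-0.  0. -0.] [-0.47 -0.52 -0.96] 9.45
0.75 [-0.  0. -0.] [-0.97  0.05 -0.21] 9.8667
0.9 [-0.  0. -0.] [ 0.06  0.64 -0.27] 10.2833
1.0 [-0.  0. -0.] [0.1  1.32 0.52] 10.6083
1.08 [-0.  0. -0.] [-0.57  1.35  0.71] 10.9
```

View pics/m2.png

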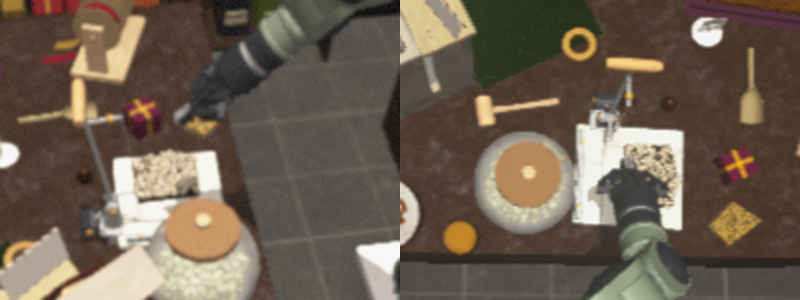

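The side view shows the cutting arm standing raised with its handle at (78,100), well away from the gripper at about (200,100). The slab is unmoved. I'll go to the slab's right side and probe the counter height.

```bash
cat >> h.py <<'E'
SB=np.array([.5133,-.3748,-1.5316])
B=lambda x,y,z:tf(SB,[[x/1e3,y/1e3,z]])[0]  # slab mm, world z
E
python3 - <<'E'
from h import *
np.set_printoptions(precision=3,suppress=True)
p=bot.read_position();bot.move_linear(p+[-.08,-.06,.0],speed=.2)
im=bot.camera("top");cv2.imwrite("pics/t3.png",im[:,:,::-1])
print("cube",[d["bbox"] for d in bot.search_frame("top","gift_cube")[:1]],proj("top",[B(98,2,.03),B(109,2,.03),B(71,2,.026)]))
best=None;j=np.array(bot.read_joint_positions())
for s in(1,-1):
    q=quat(.039+s*np.pi/2,np.pi/2)
    for z in(.02,.2):
        r=bot.solve_ik(B(98,2,z),q);print(s,z,r)
    if r is not None and (best is None or np.abs(r-j).sum()<best[0]):best=(np.abs(r-j).sum(),q,s)
q=best[1];print("use",best[2])
bot.move_pose(B(98,2,.22),q);bot.set_gripper(.75)
bot.move_linear(B(98,2,.04),speed=.2)
print(bot.move_linear(B(98,2,-.012),speed=.03,until_force=2.5),bot.read_position(),bot.read_ft_force(),bot.read_clock())
im=bot.camera("side");t=bot.camera("top")
cv2.imwrite("pics/m4.png",np.hstack([cv2.resize(im[60:190,190:320],None,fx=3,fy=3,interpolation=2),cv2.resize(t[130:260,280:410],None,fx=3,fy=3,interpolation=2)])[:,:,::-1])
E
```

```text
cube [[366.7, 193.6, 24.7, 17.5]] [[357.135 206.683]
 [359.62  206.625]
 [350.783 206.965]]
1 0.02 [-0.844  0.783  0.018  0.806  0.    -2.453]
1 0.2 [-0.844  0.636  0.226  1.161  0.    -2.453]
-1 0.02 [-0.844  0.783  0.018  0.806  0.     0.688]
-1 0.2 [-0.844  0.636  0.226  1.161  0.     0.688]
use -1
True [ 0.519 -0.473 -0.006] [0.017 0.447 4.982] 16.9
```

View pics/m4.png

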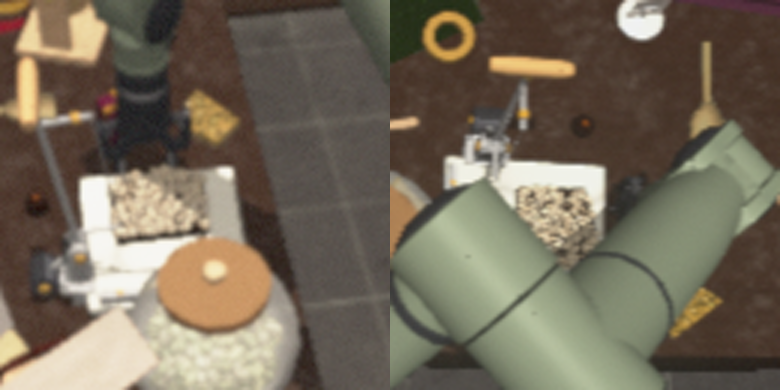

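The side view shows the arm still raised and the fingers down on the counter in the gap between slab and gift box, at about (150,160). The probe puts the fingertips 6 mm behind the TCP, so I push with TCP z = 0.025.

```bash
cat >> h.py <<'E'
def tool(sx,sy,rel,z=.025,tx=62.5,ty=2):  # tool pose for slab pose in slicer (mm, deg)
    o=W(sx,sy,0);yaw=SL[2]-np.pi/2+np.radians(rel)
    return tf([o[0],o[1],yaw],[[tx/1e3,ty/1e3,z]])[0],quat(yaw,np.pi/2) if 0 else quat(yaw,np.pi/2)
E
python3 - <<'E'
from h import *
np.set_printoptions(precision=4,suppress=True)
q0=bot.read_tool_rot();p,q=tool(4.5,-43.9,5.0);print(q0,q)
pos=bot.read_position();pos[2]=.025;bot.move_linear(pos,speed=.05)
print(bot.move_linear(p,speed=.05),bot.read_ft_force())
for s in(.33,.66,1):
    p,q=tool(4.5-8.5*s,-43.9+80*s,5-2.3*s); bot.move_linear(p,speed=.06,rotation=q);print(bot.read_ft_force(),bot.read_clock())
im=bot.camera("side");t=bot.camera("top")
cv2.imwrite("pics/m5.png",np.hstack([cv2.resize(im[60:190,190:320],None,fx=3,fy=3,interpolation=2),cv2.resize(t[130:260,280:410],None,fx=3,fy=3,interpolation=2)])[:,:,::-1])
E
```

```text
[-0.0002  0.6932  0.7208  0.    ] [ 0.      0.6929  0.721  -0.    ]
False [ 0.7321  0.2932 -1.0967]
[-0.4115  0.0918 -0.6663] 19.2417
[ 0.4441 -0.3464 -0.14  ] 19.8333
[ 1.0375 -0.6227 -0.4124] 20.4417
```

View pics/m5.png

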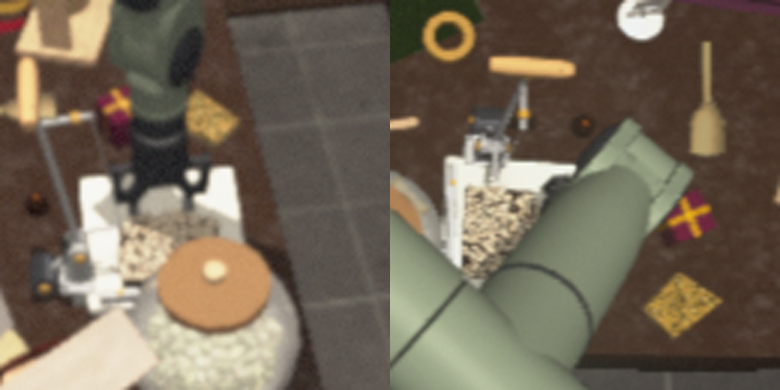

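The slab slid flat and cradled between the fingers. Its left side is at about (463,230), just short of the fence near (455,230). Now the final press, back off and check.

Run:
```python
from h import *
np.set_printoptions(precision=4,suppress=True)
p,q=tool(-4,54+6,2.7)
print(bot.move_linear(p,speed=.03,rotation=q,until_force=6),bot.read_ft_force())
o=tool(-4,49,2.7)[0];c=bot.read_position();print("slab advance past nominal mm",((c-o)@np.r_[-np.sin(SL[2]),np.cos(SL[2]),0])*1e3)
back=c-.05*np.r_[-np.sin(SL[2]),np.cos(SL[2]),0];bot.move_linear(back,speed=.08)
bot.move_linear(back+[0,0,.2],speed=.2)
b=bot.read_position();bot.move_linear(b+[-.12,-.12,.05],speed=.25)
bot.wait(.5);print(bot.read_clock())
im=bot.camera("side");t=bot.camera("top")
cv2.imwrite("pics/m6.png",np.hstack([cv2.resize(im[80:180,200:300],None,fx=4,fy=4,interpolation=2),cv2.resize(t[150:250,280:380],None,fx=4,fy=4,interpolation=2)])[:,:,::-1])
```

```text
True [ 0.5277 -1.8804  0.2956]
slab advance past nominal mm 0.5170416097571058
24.3667
```

View pics/m6.png

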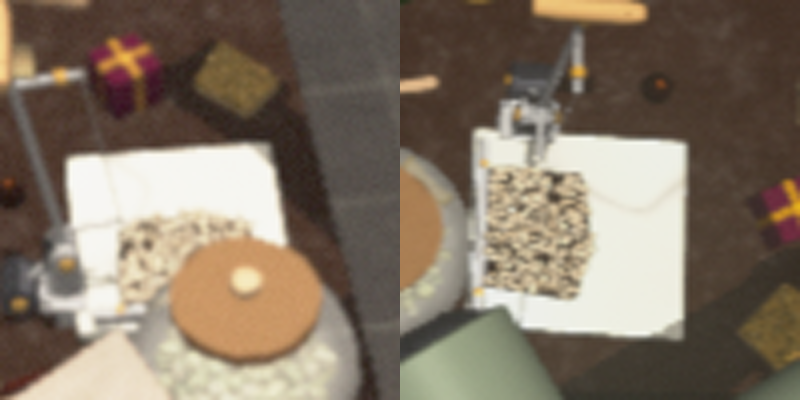

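Run:
```python
from h import *
np.set_printoptions(precision=4,suppress=True)
T=lambda L:(np.array(L)-1.5-[400,0])/4+[280,150]
sl=("top",np.array([[-58,-59,16],[38,-71,16],[59,-11,16],[47,67,16],[-52,70,16]])/1e3,T([[483,291],[577,300],[596,238],[588,172],[486,167]]))
q,r=fit([sl],[.5,-.3,-1.57],.026)
c,s=np.cos(SL[2]),np.sin(SL[2]);print("slab in fence",(np.array([[c,s],[-s,c]])@(q[:2]-SL[:2])-[0,.105])*1e3,np.degrees(q[2]-SL[2])+90,np.abs(r).max())
e=tf(q,[[-.0585,-.0578,0],[-.0526,.0693,0]])[:,:2]-SL[:2];print(e@np.array([[c,-s],[s,c]])*1e3-[0,105])
```

```text
slab in fence [ -4.4927 -56.6754] 3.549406376904045 1.9478179608466917
[[-65.8035  -1.866 ]
 [ 61.4179   0.114 ]]
```

Both ends are within 2 mm of the fence, and the slab's x is −4.5 mm, inside the window. I'm handing it in.

```bash
python3 -c "
from cell import bot
print(bot.close_job())"
```

```text
the job is handed in; nothing more can be done
None
```

The job is handed in: the cutting arm stands raised by itself, the slab lies against the fence (camera fit: both ends within about 2 mm, origin 4.5 mm in front of the fence's middle), and nothing else was seen to move; the verdict was not shown.

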